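Open the valve by one turn of its hand wheel

ROBOT

A 6-joint arm with a two-finger parallel gripper is mounted at the origin on a cart in front of the work surface, level with it; the furniture and walls round the work are solid. World frame = base frame: x ahead of the robot, y to its left, z up, the work surface at z = 0. Lengths are in mm, angles in rad, forces in N, time in s.
With the tool pointing down it reaches from about 350 to 875 mm from the base axis. Payload 4.2 kg.
Tool frame: the origin (TCP) lies between the finger pads; the fingertips stand 11 mm ahead of it and the grasp point (between the pads) lies 8 mm behind it; z points along the fingers, y is the direction in which the jaws open and shut (so a half turn about z gives the same grasp; the last joint's range is limited). The gripper opens to 85 mm and grips with 20 to 120 N. Pads are 22 mm wide; open, the fingers measure 114 mm over their backs; the gripper's body (76 mm by 85 mm) begins 54 mm behind the grasp point. The pads swing forward as they close: fully open they stand 13 mm farther back than shut.
Start: joints at [1.372, 0.385, 0.008, 0, -1.194, -0.259], TCP at [276.201, 560.635, 214.712] pointing down, gripper open.
Joint ranges: [-3.14, 3.14], [-1.21, 2.06], [-1.07, 1.41], [-3.16, 2.05], [-2.99, -0.16], [-3.1, 3.1]. Speed limits (rad/s): [2.79, 2.79, 3.14, 3.14, 3.14, 3.14].

INTERFACE

Orientations are given as a unit quaternion [x, y, z, w].
In Python, from bench import * gives the robot as it stands.
- The arm moves only by the tool servo_tool, never from a script. Its argument "rows" is a list of rows, each a list of 7 numbers: the opening, from 0 (shut) to 1 (fully open), then the shift along the tool's x, y, z in cm, then the turn, a rotation vector about the tool's x, y, z in degrees. A call has 1 to 12 rows; each row shifts and turns the commanded pose from where the row before left it, along the tool's axes as they then stand; what a row does not reach is not made up. A row lasts 1/10 s, in which the tool goes at most 50 mm and 8.59 degrees, less where a joint would pass 70% of its speed; a pose out of reach is approached as far as the arm can. A call is refused whole if a number of a shift passes 5 or a number of a turn 8.59, either way. A call with a gripper value outside its range is refused whole. The fingers move at their own pace and stop on an object; the grip force is fixed at half the most. Time passes only in rows, so rows that do not move let the fingers close. It gives the time, the measured TCP pose, the force and the opening at its end, in the units of the state.
- read_state(): the state, without advancing time (a new reading comes with each control period).
- get_image(name): name is "side" or "top"; returns a dict with "image" (384x512x3 uint8, red, green, blue), "mtx" (3x3 intrinsics, pixels), "k1" (the pictures are not rectified: a ray, as slopes to the right and down, at radius r is drawn at 1 + k1 r^2 times it, then the intrinsics apply), "extrinsics" (4x4, takes a point from camera to world coordinates). Camera axes: x right, y up, looking along -z (the intrinsics and any distortion apply to the point x, -y, -z); pixel columns grow to the right and rows downward; lengths in mm; the calibration is good to about 2 mm. A picture is of the moment at which its call begins. There is no depth.
- job_done(): hands the job in, once; it reports no verdict.
The state is a dict: "clock": time; "joints": joint angles; "joint_vel": joint speeds; "joint_efforts": joint torques, N m; "position": TCP position; "ee_rot": TCP orientation; "contact_force": force on the tool from outside, world axes, zero at the start; "wrist_torque": the same for the moment, N m; "gripper_width": finger opening in mm.
Only numpy, scipy, OpenCV 4.12 (cv2) and the standard library are available. Lean on these libraries where they do the work, as an engineer would, in place of code of your own. Each camera call takes 0.05 s, during which the arm holds its last target. There are 200 camera calls.

TASK

Open the valve on the bench by exactly one full turn: push its red hand wheel round anticlockwise, seen from above, by the upright yellow handle, until the handle stands again where it started, then move clear. Only push the handle gently with your fingertips or the outside of your fingers: do not grip it, and do not disturb or pick up the things standing around.

Things in the scene. Friction and masses are not known exactly. Their poses are not given: they have to be found in the camera images.
- valve: green valve, fixed to the bench by a dark 100x100x30 mm foot block; a pipe stub with a flange sticks out to each side along its y axis, 70 mm from the centre and up to 77 mm high. Origin: centre of the underside of the foot block, on the bench; z up along the stem. It carries the red wheel (rim 120 mm across between tube centres, 13 mm thick, top of rim 115 mm and top of hub 122 mm above the bench) and the handle. Body and wheel never move sideways.
- wheel_axis (a point): point on the vertical axis of the wheel, at the middle height of its rim, 108 mm above the bench
- valve_wheel (a joint): turn of the wheel in rad, growing anticlockwise seen from above (opening); it does not spring back and stays where it is left, has no stop within reach of the job, and needs about 4 N at the handle. The start value is anywhere between -2.8 and 2.8; one turn adds 6.28.
- spoke_handle: yellow upright handle on the wheel rim, a grip that can spin stiffly about its own upright pin, 20 to 23 mm thick, 60 mm from the wheel's axis. Origin: its foot on the rim, 112 mm above the bench; z up; its top is 176 mm above the bench. Nothing else on the wheel stands higher than 122 mm.
- handle_mid (a point): point on the centre line of the yellow handle, 147 mm above the bench
- paste_jar: loose white jar with blue lid, 56 mm across, 70 mm high; origin under its centre; leave alone
- oil_bottle: loose green oil bottle with yellow spout, 45 mm across, 150 mm high; origin under its centre; leave alone
- nut_m20: loose steel hexagon nut, 34x30x16 mm; origin under its centre; leave alone
- roller_b: loose steel roller standing upright, a bright cylinder 33 mm across, 38 mm high; origin under its centre; leave alone
- screwdriver: loose screwdriver with red handle, lying, 226x30x30 mm; origin under its centre; leave alone
There are look-alikes about, which are no part of the job. There is more than one size of the valve; the job needs the larger.

How it is judged (in metres and radians):
On the way:
1. the fingers push the handle while it is on the far side of its circle from where it started (more than 100 mm away) (distance of spoke_handle from where it was at the start of the episode above 0.1 m and contact force between the fingers and spoke_handle above 0.3 N), for 0.05 s.
At the end, for the whole second after the job is handed in: The wheel has made one whole anticlockwise turn, not none and not two (wheel joint between 3.14 and 9.42 rad), its handle is back within 14 mm (about 13 degrees) of where it started and at rest, and the loose things are within 20 mm of their places (distance of spoke_handle from where it was at the start of the episode below 0.014 m and value of joint valve_wheel between 3.1416 and 9.4248 rad and velocity of joint valve_wheel between -0.05 and 0.05 rad/s and distance of each of paste_jar, oil_bottle, nut_m20, roller_b, screwdriver from where it was at the start of the episode below 0.02 m); the robot touches nothing.
It fails at once if a loose thing beside the valve (jar, oil bottle, nut, roller, screwdriver) is lifted, carried or pushed more than 20 mm (distance of any of paste_jar, oil_bottle, nut_m20, roller_b, screwdriver from where it was at the start of the episode above 0.02 m).
It fails at once if the jar or the oil bottle is tipped (angle between any of paste_jar, oil_bottle's own z axis and vertical above 0.35 rad).
It fails at once if the wheel or its handle is pinched or forced (contact force of the fingers above 32 N) (contact force between the fingers and valve above 32 N).
It also fails if it takes over 58 s, if anything falls off the work surface, if the arm or the gripper's body presses on something with over 40 N, if the wrist force passes 120 N, or if a joint passes its speed limit or range.

## Working session

There is one attempt and no reset: what is moved stays moved. The work goes in short steps, Python scripts to look and compute and a tool call to move; the robot and the scene stay as the last step left them, time stands still between calls to the robot, and variables do not carry over. Pictures are saved under pics/ and viewed, about 8 in all and at most 12, crops included, and the job is handed in when it is done.

Besides the shell and the picture viewer there is one more tool, called after "Request:" by a JSON object that holds its "op" and its "data". servo_tool: Moves the arm, as the interface text tells. Its arguments: {"type":"object","properties":{"rows":{"type":"array","items":{"type":"array","items":{"type":"number"}}}},"required":["rows"]}

```bash
ls; mkdir -p pics
cat > h.py <<'E'
from bench import *
import numpy as np, cv2
from scipy.spatial.transform import Rotation as R
def shot(n,f=None):
    d=get_image(n)
    if f: cv2.imwrite('pics/'+f,d['image'][:,:,::-1])
    return d
def ray(d,u,v):
    K=np.array(d['mtx']);E=np.array(d['extrinsics'])
    x,y=cv2.undistortPoints(np.array([[[u,v]]],float),K,np.array([d['k1'],0,0,0.]))[0,0]
    return E[:3,3],E[:3,:3]@np.array([x,-y,-1])
def atz(d,u,v,z):
    o,r=ray(d,u,v); return o+r*(z-o[2])/r[2]
def proj(d,p):
    K=np.array(d['mtx']);E=np.array(d['extrinsics'])
    q=E[:3,:3].T@(np.array(p,float)-E[:3,3])
    x,y=q[0]/-q[2],-q[1]/-q[2];s=1+d['k1']*(x*x+y*y)
    return (K@[x*s,y*s,1])[:2]
E
python3 - <<'E'
from h import *
s=read_state();print(s)
a=shot('top','top0.png');b=shot('side','side0.png')
import pickle;pickle.dump((a,b),open('im0.pkl','wb'))
print(a['mtx'],a['k1'],a['extrinsics'],b['extrinsics'])
E
```

```text
pics
{'clock': 0.0, 'joints': array([ 1.37162569e+00,  3.85515596e-01,  6.62413917e-03, -5.01223827e-04,
       -1.19398555e+00, -2.58608094e-01]), 'joint_vel': array([ 2.31885882e-04, -2.32691489e-03,  2.32665163e-04,  2.40427981e-04,
       -8.71981953e-05,  1.96599918e-04]), 'joint_efforts': array([-3.97905260e-04, -3.92289877e+01,  1.88394517e+01,  4.18602750e+00,
       -4.77122376e-03,  1.02427762e-05]), 'position': array([275.92812687, 560.10213568, 213.6453496 ]), 'ee_rot': array([ 9.73897459e-01, -2.26985910e-01, -2.01917761e-04,  1.04680162e-03]), 'contact_force': array([-0.05759054,  0.92209107, -0.72947835]), 'wrist_torque': array([-0.03742083,  0.04766186,  0.05458447]), 'gripper_width': 85.21926885559917}
[[385.88705727   0.         258.05291479]
 [  0.         385.88705727 191.94672954]
 [  0.           0.           1.        ]] -0.01771934074640876 [[-8.91109488e-03  9.96729205e-01 -8.03211270e-02  4.80649509e+02]
 [-9.99863570e-01 -9.99863917e-03 -1.31479297e-02  1.82279628e+01]
 [-1.39080275e-02  8.01930064e-02  9.96682321e-01  1.13029315e+03]
 [ 0.00000000e+00  0.00000000e+00  0.00000000e+00  1.00000000e+00]] [[ 8.74232634e-01  2.71009129e-01 -4.02829186e-01  7.58030998e+01]
 [-4.85504699e-01  4.90688166e-01 -7.23540124e-01 -8.66309482e+02]
 [ 1.57753583e-03  8.28117851e-01  5.60551814e-01  7.78520287e+02]
 [ 0.00000000e+00  0.00000000e+00  0.00000000e+00  1.00000000e+00]]
```

View pics/top0.png

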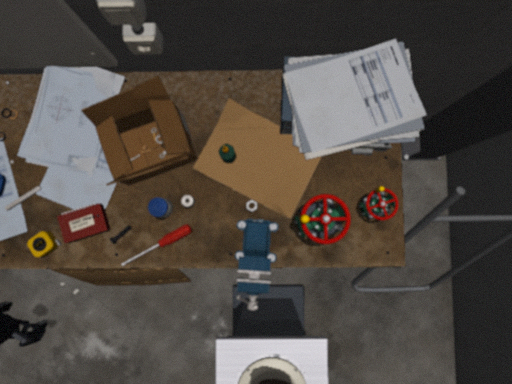

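View pics/side0.png

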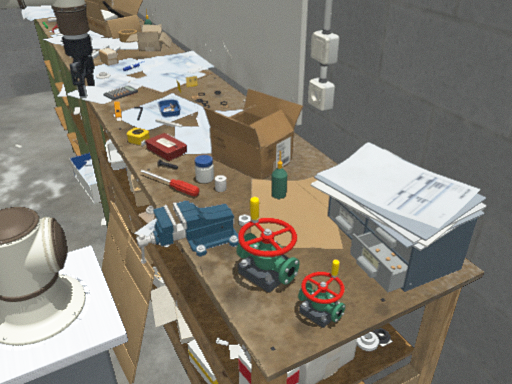

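Run:
```python
from h import *
import pickle
a,b=pickle.load(open('im0.pkl','rb'))
im=a['image'][130:310,220:420]; c1=cv2.resize(im,None,fx=3,fy=3,interpolation=cv2.INTER_CUBIC)[:,:,::-1]
im=b['image'][180:330,140:360]; c2=cv2.resize(im,(600,409))[:,:,::-1]
cv2.imwrite('pics/c1.png',c1)
cv2.imwrite('pics/c2.png',c2)
for n,d in (('top',a),('side',b)):
    h=cv2.cvtColor(d['image'],cv2.COLOR_RGB2HSV)
    y=cv2.inRange(h,(20,140,100),(34,255,255))
    k,l,s,c=cv2.connectedComponentsWithStats(y)
    print(n,'yellow',[(list(s[i]),c[i].round(1)) for i in range(1,k) if s[i][4]>15])
    r=cv2.inRange(h,(0,150,90),(6,255,255))|cv2.inRange(h,(174,150,90),(180,255,255))
    k,l,s,c=cv2.connectedComponentsWithStats(r)
    for i in range(1,k):
        if s[i][4]>100:
            cn=cv2.findContours((l==i).astype('uint8'),cv2.RETR_EXTERNAL,cv2.CHAIN_APPROX_NONE)[0][0]
            e=cv2.fitEllipse(cn);print(n,'red',list(s[i]),e, atz(d,*e[0],108).round(1))
print('handle',atz(a,305,219,150),'vise',[atz(a,u,v,60).round() for u,v in((240,220),(272,220),(272,290),(240,290))])
print('papers',[atz(a,u,v,150).round() for u,v in((285,90),(310,157),(420,120))])
```

```text
top yellow [([np.int32(379), np.int32(186), np.int32(6), np.int32(6), np.int32(28)], array([381.2, 188.2])), ([np.int32(301), np.int32(215), np.int32(8), np.int32(8), np.int32(57)], array([304.6, 218.5])), ([np.int32(27), np.int32(231), np.int32(26), np.int32(27), np.int32(327)], array([ 39.7, 243.7]))]
top red [np.int32(366), np.int32(188), np.int32(33), np.int32(33), np.int32(405)] ((382.0284729003906, 204.3738250732422), (29.418594360351562, 29.736549377441406), 59.61788558959961) [ 526.8 -295.8  108. ]
top red [np.int32(301), np.int32(194), np.int32(50), np.int32(51), np.int32(915)] ((326.9114685058594, 218.50794982910156), (46.77445983886719, 47.81413269042969), 139.49032592773438) [ 490.9 -149.4  108. ]
top red [np.int32(59), np.int32(205), np.int32(47), np.int32(37), np.int32(669)] ((82.02816009521484, 222.79669189453125), (28.3839054107666, 50.82857894897461), 72.71176147460938) [485.2 502.1 108. ]
top red [np.int32(158), np.int32(224), np.int32(32), np.int32(23), np.int32(311)] ((174.545654296875, 234.9285888671875), (9.591487884521484, 39.561344146728516), 61.08006286621094
[... 1103 characters left out ...]
4577636719) [ 487.3 -148.1  108. ]
side red [np.int32(301), np.int32(272), np.int32(44), np.int32(32), np.int32(609)] ((322.22528076171875, 287.5023498535156), (30.443151473999023, 42.85301971435547), 101.05197143554688) [ 504.6 -335.7  108. ]
side red [np.int32(239), np.int32(360), np.int32(12), np.int32(23), np.int32(116)] ((244.53167724609375, 371.203125), (6.34969425201416, 21.91478157043457), 146.64773559570312) [ 285.1 -430.2  108. ]
handle [489.76388448 -87.0628206  150.        ] vise [array([489.,  83.,  60.]), array([489.,  -6.,  60.]), array([298.,  -3.,  60.]), array([299.,  84.,  60.])]
papers [array([825., -41., 150.]), array([ 648., -103.,  150.]), array([ 742., -389.,  150.])]
```

View pics/c1.png

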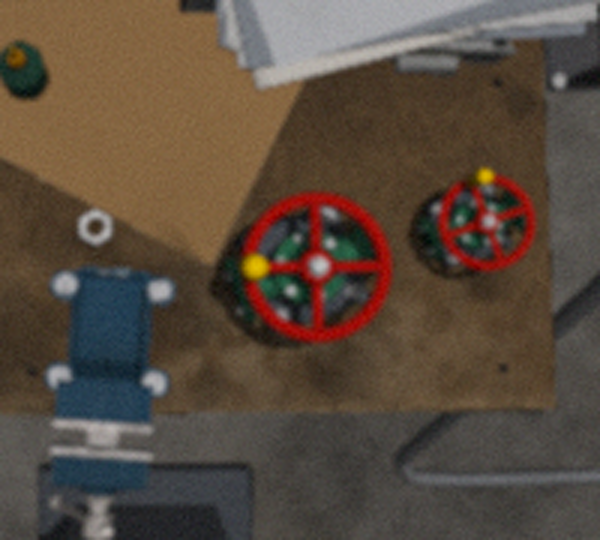

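View pics/c2.png

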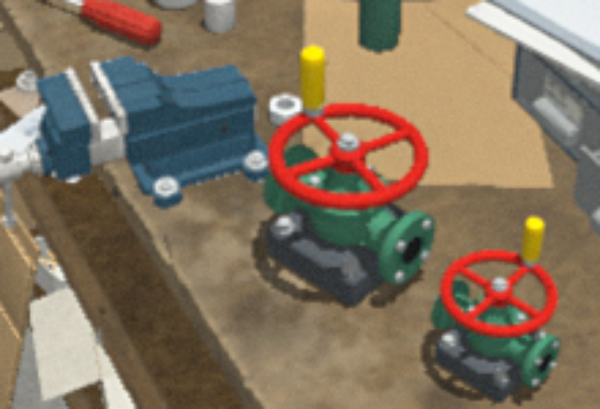

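```bash
cat >> h.py <<'E'
def handle(a,b):
    "triangulate yellow handle: model upright cylinder z146..176 r 10.75; fit x,y to both blobs"
    from scipy.optimize import least_squares
    obs=[]
    for d,box in ((a,(285,190,365,250)),(b,(215,165,320,275))):
        h=cv2.cvtColor(d['image'],cv2.COLOR_RGB2HSV)
        m=cv2.inRange(h,(20,140,90),(34,255,255)); k=np.zeros_like(m); x0,y0,x1,y1=box; k[y0:y1,x0:x1]=m[y0:y1,x0:x1]
        M=cv2.moments(k,True); obs.append(((M['m10']/max(M['m00'],1),M['m01']/max(M['m00'],1)),M['m00'],cv2.boundingRect(k)))
    pt=atz(a,*obs[0][0],172); ps=atz(b,*obs[1][0],147)
    return pt,ps,obs
def pose():
    s=read_state(); x=R.from_quat(s['ee_rot']).as_matrix()
    return s['position'],np.degrees(np.arctan2(x[1,0],x[0,0])),x
E
python3 - <<'E'
from h import *
import pickle
a,b=pickle.load(open('im0.pkl','rb'))
print(handle(a,b))
print(proj(a,[490,-149,122]),proj(b,[490,-149,122]))
p,th,x=pose();print(p,th)
# spread: raise, translate to target + yaw
T=np.array([545,-92,225]);print('delta tool at start',x.T@(T-p)/10)
n=27
th0=th
c=p.copy();
for i in range(n):
    f=(i+1)/n; q=p+(T-p)*f; 
    t=np.radians(th0-219*i/n); X=np.array([[np.cos(t),np.sin(t),0],[np.sin(t),-np.cos(t),0],[0,0,-1]]).T
    X=np.array([[np.cos(t),np.sin(t),0],[np.sin(t),-np.cos(t),0],[0,0,-1.]])
    print((X.T@(q-c)/10).round(2)); c=q
E
```

```text
(array([490.65784746, -83.58865956, 172.        ]), array([497.98605987, -74.51616226, 147.        ]), [((304.54237288135596, 218.5593220338983), 59.0, (301, 215, 8, 8)), ((255.76303317535545, 204.91943127962085), 211.0, (249, 165, 33, 55))])
[327.66447502 218.79529276] [268.63747108 232.11731323]
[275.96749433 560.17181419 213.74167294] -26.23602137820826
delta tool at start [52.9623716  46.60750157 -1.03011382]
[ 1.96  1.73 -0.04]
[ 2.19  1.43 -0.04]
[ 2.37  1.11 -0.04]
[ 2.5   0.76 -0.04]
[ 2.58  0.4  -0.04]
[ 2.61  0.04 -0.04]
[ 2.59 -0.33 -0.04]
[ 2.52 -0.7  -0.04]
[ 2.4  -1.04 -0.04]
[ 2.22 -1.37 -0.04]
[ 2.01 -1.67 -0.04]
[ 1.75 -1.94 -0.04]
[ 1.46 -2.17 -0.04]
[ 1.14 -2.35 -0.04]
[ 0.8  -2.49 -0.04]
[ 0.44 -2.58 -0.04]
[ 0.07 -2.61 -0.04]
[-0.3  -2.6  -0.04]
[-0.66 -2.53 -0.04]
[-1.01 -2.41 -0.04]
[-1.34 -2.24 -0.04]
[-1.64 -2.03 -0.04]
[-1.91 -1.78 -0.04]
[-2.15 -1.49 -0.04]
[-2.33 -1.17 -0.04]
[-2.48 -0.83 -0.04]
[-2.57 -0.47 -0.04]
```

Request:
{"op": "servo_tool", "data": {"rows": [[0,1.96,1.73,-0.1,0,0,8.1],[0,2.19,1.43,-0.1,0,0,8.1],[0,2.37,1.11,-0.1,0,0,8.1],[0,2.5,0.76,-0.1,0,0,8.1],[0,2.58,0.4,-0.1,0,0,8.1],[0,2.61,0.04,-0.1,0,0,8.1],[0,2.59,-0.33,-0.1,0,0,8.1],[0,2.52,-0.7,-0.1,0,0,8.1],[0,2.4,-1.04,-0.1,0,0,8.1],[0,2.22,-1.37,-0.1,0,0,8.1],[0,2.01,-1.67,-0.1,0,0,8.1],[0,1.75,-1.94,-0.1,0,0,8.1]]}}

```text
clock: 1.3
position: [396.2, 269.7, 226.4]
ee_rot: [-0.471, 0.882, -0.0, -0.0]
contact_force: [-0.1, -0.6, -0.4]
gripper_width: -0.0
```

Request:
{"op": "servo_tool", "data": {"rows": [[0,1.46,-2.17,0,0,0,8.1],[0,1.14,-2.35,0,0,0,8.1],[0,0.8,-2.49,0,0,0,8.1],[0,0.44,-2.58,0,0,0,8.1],[0,0.07,-2.61,0,0,0,8.1],[0,-0.3,-2.6,0,0,0,8.1],[0,-0.66,-2.53,0,0,0,8.1],[0,-1.01,-2.41,0,0,0,8.1],[0,-1.34,-2.24,0,0,0,8.1],[0,-1.64,-2.03,0,0,0,8.1],[0,-1.91,-1.78,0,0,0,8.1],[0,-2.15,-1.49,0,0,0,8.1]]}}

```text
clock: 2.5
position: [516.8, -19.6, 226.3]
ee_rot: [0.35, 0.937, -0.0, -0.0]
contact_force: [0.5, 0.5, -0.6]
gripper_width: 0.3
```

Request:
{"op": "servo_tool", "data": {"rows": [[0,-2.33,-1.17,0,0,0,8.1],[0,-2.48,-0.83,0,0,0,8.1],[0,-2.57,-0.47,0,0,0,8.1],[0,0,0,0,0,0,0]]}}

```text
clock: 2.9
position: [547.5, -93.0, 225.7]
ee_rot: [0.539, 0.842, -0.001, -0.001]
contact_force: [0.0, -0.4, -0.8]
gripper_width: 0.1
```

Run:
```python
from h import *
import pickle
p,th,x=pose();s=read_state();print(p,th,s['joints'].round(3),s['contact_force'],s['gripper_width'],s['clock'])
a,b=pickle.load(open('im0.pkl','rb'))
for q in ([490,-89,112],[490,-89,176],[490,-149,122]):print(proj(a,q).round(1),proj(b,q).round(1))
b=shot('side')
cv2.imwrite('pics/s1.png',cv2.resize(b['image'][90:300,160:360],(760,798))[:600,:,::-1])
```

```text
[547.4905281  -92.95043454 225.74645238] 114.793231593764 [ 0.124  0.259 -0.147  0.    -1.166 -2.833] [ 0.01064208 -0.37820521 -0.83672009] 0.051746398585983205 2.9
[304.2 219.1] [255.8 221.4]
[306.9 218.8] [255.6 198.6]
[327.7 218.8] [268.6 232.1]
```

View pics/s1.png

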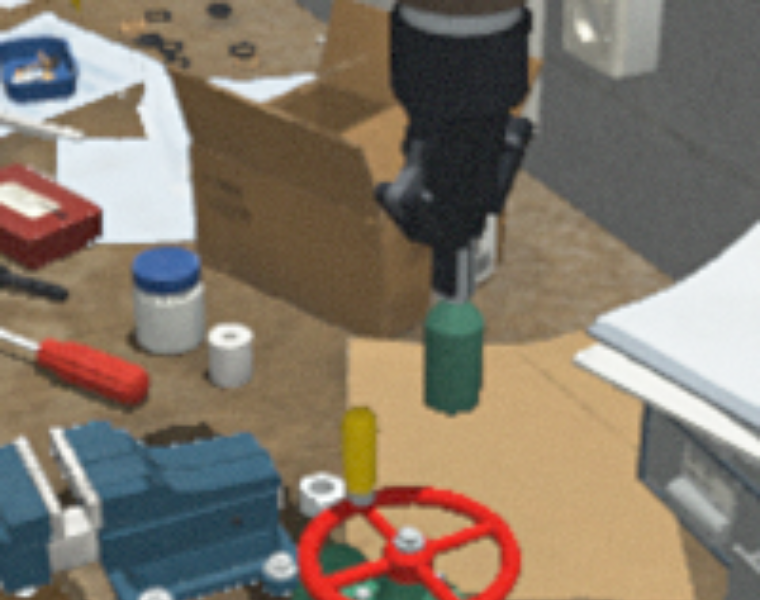

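```bash
cat > plan.py <<'E'
from h import *
import sys
A=np.array([490.5,-148.5]);TH0=-245.2;RATIO=320/360
def target(phi,D):
    th=TH0+RATIO*(phi-90); f=np.radians(phi); n=np.radians(th+90)
    return A+60*np.array([np.cos(f),np.sin(f)])-D*np.array([np.cos(n),np.sin(n)]),th
def rows(seq,z=150):
    "seq of (phi,D): rows from measured pose"
    p,th,_=pose(); c=p.copy()
    for phi,D in seq:
        q,t=target(phi,D); dt=(t-th+180)%360-180
        r=np.radians(th);X=np.array([[np.cos(r),np.sin(r),0],[np.sin(r),-np.cos(r),0],[0,0,-1.]])
        d=X.T@(np.r_[q,z]-c)/10
        print([0]+[round(float(v),2) for v in d]+[0,0,round(float(-dt),1)],',')
        c=np.r_[q,z];th=t
if __name__=='__main__':
    s=read_state();print(s['clock'],pose()[:2],s['joints'].round(2),s['contact_force'].round(1))
E
python3 - <<'E'
from plan import *
rows([(90,42)],225)
rows([(90,42)]+[(90,D) for D in (38,34,30)]+[(90+4*i,26) for i in range(0,20)])
E
```

```text
[0, 2.68, -0.77, 0.08, 0, 0, 0.2] ,
[0, 2.68, -0.77, 7.58, 0, 0, 0.2] ,
[0, -0.0, -0.4, 0.0, 0, 0, -0.0] ,
[0, 0.0, -0.4, 0.0, 0, 0, -0.0] ,
[0, -0.0, -0.4, 0.0, 0, 0, -0.0] ,
[0, 0.0, -0.4, 0.0, 0, 0, -0.0] ,
[0, 0.32, -0.39, 0.0, 0, 0, -3.6] ,
[0, 0.32, -0.39, 0.0, 0, 0, -3.6] ,
[0, 0.32, -0.39, 0.0, 0, 0, -3.6] ,
[0, 0.31, -0.39, 0.0, 0, 0, -3.6] ,
[0, 0.31, -0.4, 0.0, 0, 0, -3.6] ,
[0, 0.31, -0.4, 0.0, 0, 0, -3.6] ,
[0, 0.31, -0.4, 0.0, 0, 0, -3.6] ,
[0, 0.3, -0.4, 0.0, 0, 0, -3.6] ,
[0, 0.3, -0.4, 0.0, 0, 0, -3.6] ,
[0, 0.3, -0.4, 0.0, 0, 0, -3.6] ,
[0, 0.29, -0.4, 0.0, 0, 0, -3.6] ,
[0, 0.29, -0.4, 0.0, 0, 0, -3.6] ,
[0, 0.29, -0.4, 0.0, 0, 0, -3.6] ,
[0, 0.28, -0.41, 0.0, 0, 0, -3.6] ,
[0, 0.28, -0.41, 0.0, 0, 0, -3.6] ,
[0, 0.28, -0.41, 0.0, 0, 0, -3.6] ,
[0, 0.27, -0.41, 0.0, 0, 0, -3.6] ,
[0, 0.27, -0.41, 0.0, 0, 0, -3.6] ,
[0, 0.27, -0.41, 0.0, 0, 0, -3.6] ,
```

Request:
{"op": "servo_tool", "data": {"rows": [[0,2.68,-0.77,0,0,0,0.2],[0,0,0,2.5,0,0,0],[0,0,0,2.5,0,0,0],[0,0,0,2.5,0,0,0],[0,0,-0.4,0,0,0,0],[0,0,-0.4,0,0,0,0],[0,0,-0.4,0,0,0,0],[0,0,0,0,0,0,0]]}}

```text
clock: 3.75
position: [518.2, -74.9, 153.3]
ee_rot: [0.538, 0.843, 0.001, 0.001]
contact_force: [-0.7, 0.1, 0.5]
gripper_width: 0.2
```

```bash
python3 plan.py
python3 - <<'E'
from h import *
b=shot('side');a=shot('top')
c=cv2.resize(b['image'][150:280,205:335],(600,600),interpolation=cv2.INTER_CUBIC)
cv2.imwrite('pics/s2.png',c[:,:,::-1])
E
```

```text
3.75 (array([518.15198118, -74.90876517, 153.27257042]), np.float64(114.88733104561359)) [ 0.17  0.27 -0.33  0.   -0.97 -2.87] [-0.7  0.1  0.5]
```

View pics/s2.png

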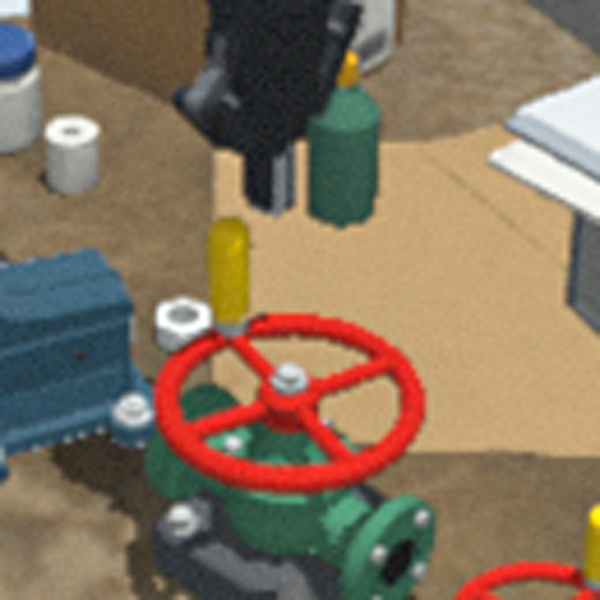

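Run:
```python
from h import *
b=get_image('side');s=read_state();p=s['position'];print(p,s['clock'])
def c(q):return ((proj(b,q)-[205,150])*600/130).round()
for z in (200,176,165,153,142):print(z,c([p[0],p[1],z]))
print(c([490.5,-88.5,176]),c([490.5,-88.5,112]),c([490.5,-148.5,122]))
for d in (-150,-100,-50,0,50,100): pass
```

```text
[518.36550028 -74.86231712 152.66102253] 3.9
200 [271. 154.]
176 [270. 195.]
165 [270. 213.]
153 [270. 233.]
142 [270. 251.]
[234. 223.] [235. 329.] [294. 378.]
```

Request:
{"op": "servo_tool", "data": {"rows": [[0,0,0,1.0,0,0,0],[0,0,0,1.0,0,0,0],[0,0,0,0,0,0,0]]}}

```text
clock: 4.2
position: [516.4, -75.0, 129.5]
ee_rot: [0.538, 0.843, -0.001, -0.002]
contact_force: [0.4, -0.3, 0.1]
gripper_width: 0.3
```

```bash
python3 plan.py
python3 - <<'E'
from h import *
b=shot('side');a=shot('top')
c=cv2.resize(b['image'][150:280,205:335],(560,560),interpolation=cv2.INTER_CUBIC)
cv2.imwrite('pics/s3.png',c[:420,:,::-1])
E
```

```text
4.2 (array([516.38021566, -74.95268277, 129.46681646]), np.float64(114.84132043314533)) [ 0.17  0.29 -0.36 -0.   -0.92 -2.87] [ 0.4 -0.3  0.1]
```

View pics/s3.png

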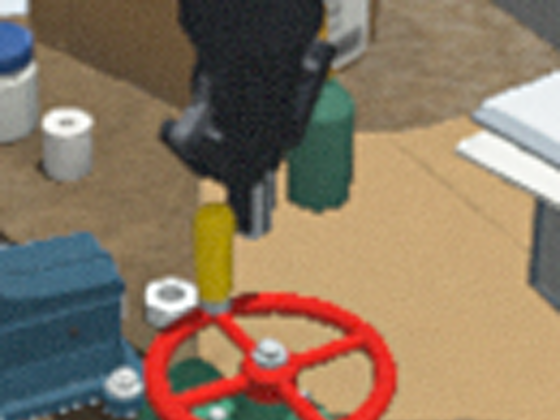

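Run:
```python
from plan import *
rows([(90,28),(90,26)]+[(90+3*i,26) for i in range(1,11)],z=133)
```

```text
[0, -0.09, -0.23, -0.2, 0, 0, 0.1] ,
[0, 0.0, -0.2, 0.0, 0, 0, -0.0] ,
[0, 0.25, -0.29, 0.0, 0, 0, -2.7] ,
[0, 0.24, -0.29, 0.0, 0, 0, -2.7] ,
[0, 0.24, -0.29, 0.0, 0, 0, -2.7] ,
[0, 0.24, -0.29, 0.0, 0, 0, -2.7] ,
[0, 0.24, -0.29, 0.0, 0, 0, -2.7] ,
[0, 0.24, -0.29, 0.0, 0, 0, -2.7] ,
[0, 0.24, -0.3, 0.0, 0, 0, -2.7] ,
[0, 0.23, -0.3, 0.0, 0, 0, -2.7] ,
[0, 0.23, -0.3, 0.0, 0, 0, -2.7] ,
[0, 0.23, -0.3, 0.0, 0, 0, -2.7] ,
```

Request:
{"op": "servo_tool", "data": {"rows": [[0,-0.09,-0.23,-0.2,0,0,0.1],[0,0,-0.2,0,0,0,0],[0,0.25,-0.29,0,0,0,-2.7],[0,0.24,-0.29,0,0,0,-2.7],[0,0.24,-0.29,0,0,0,-2.7],[0,0.24,-0.29,0,0,0,-2.7],[0,0.24,-0.29,0,0,0,-2.7],[0,0.24,-0.29,0,0,0,-2.7],[0,0.24,-0.3,0,0,0,-2.7],[0,0.23,-0.3,0,0,0,-2.7],[0,0.23,-0.3,0,0,0,-2.7],[0,0.23,-0.3,0,0,0,-2.7]]}}

```text
clock: 5.5
position: [478.7, -74.9, 134.3]
ee_rot: [0.327, 0.945, 0.002, 0.002]
contact_force: [2.5, 5.3, -1.7]
gripper_width: -0.0
```

```bash
python3 plan.py
python3 - <<'E'
from plan import *
b=shot('side')
c=cv2.resize(b['image'][150:280,205:335],(560,560),interpolation=cv2.INTER_CUBIC)
cv2.imwrite('pics/s4.png',c[:420,:,::-1])
print(target(120,26))
for ph in range(90,151,10):
    q=A+60*np.array([np.cos(np.radians(ph)),np.sin(np.radians(ph))]);print(ph,((proj(b,[*q,147])-[205,150])*560/130).round())
E
```

```text
5.5 (array([478.72806941, -74.88713437, 134.32043899]), np.float64(141.88434093314928)) [ 0.18  0.22 -0.45 -0.   -0.89 -2.42] [ 2.5  5.3 -1.7]
(array([476.69721569, -76.20008341]), -218.53333333333333)
90 [219. 254.]
100 [202. 260.]
110 [188. 268.]
120 [175. 278.]
130 [166. 289.]
140 [160. 301.]
150 [157. 313.]
```

View pics/s4.png

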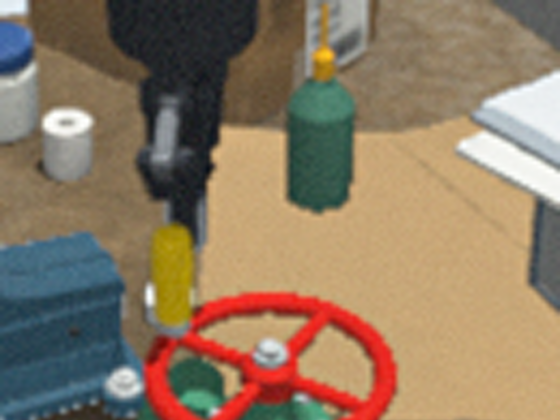

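Run:
```python
from plan import *
import plan
q,t=target(120,26)
plan.pose=lambda:(np.r_[q,133],t,0)
rows([(120+4*i,26) for i in range(1,80)],z=133)
```

```text
[0, 0.3, -0.4, 0.0, 0, 0, -3.6] ,
[0, 0.3, -0.4, 0.0, 0, 0, -3.6] ,
[0, 0.29, -0.4, 0.0, 0, 0, -3.6] ,
[0, 0.29, -0.4, 0.0, 0, 0, -3.6] ,
[0, 0.29, -0.4, 0.0, 0, 0, -3.6] ,
[0, 0.29, -0.4, 0.0, 0, 0, -3.6] ,
[0, 0.28, -0.41, 0.0, 0, 0, -3.6] ,
[0, 0.28, -0.41, 0.0, 0, 0, -3.6] ,
[0, 0.28, -0.41, 0.0, 0, 0, -3.6] ,
[0, 0.27, -0.41, 0.0, 0, 0, -3.6] ,
[0, 0.27, -0.41, 0.0, 0, 0, -3.6] ,
[0, 0.27, -0.41, 0.0, 0, 0, -3.6] ,
[0, 0.26, -0.41, 0.0, 0, 0, -3.6] ,
[0, 0.26, -0.41, 0.0, 0, 0, -3.6] ,
[0, 0.26, -0.41, 0.0, 0, 0, -3.6] ,
[0, 0.25, -0.41, 0.0, 0, 0, -3.6] ,
[0, 0.25, -0.41, 0.0, 0, 0, -3.6] ,
[0, 0.25, -0.41, 0.0, 0, 0, -3.6] ,
[0, 0.24, -0.42, 0.0, 0, 0, -3.6] ,
[0, 0.24, -0.42, 0.0, 0, 0, -3.6] ,
[0, 0.24, -0.42, 0.0, 0, 0, -3.6] ,
[0, 0.23, -0.42, 0.0, 0, 0, -3.6] ,
[0, 0.23, -0.42, 0.0, 0, 0, -3.6] ,
[0, 0.23, -0.42, 0.0, 0, 0, -3.6] ,
[0, 0.23, -0.42, 0.0, 0, 0, -3.6] ,
[0, 0.22, -0.42, 0.0, 0, 0, -3.6] ,
[0, 0.22, -0.42, 0.0, 0, 0, -3.6] ,
[0, 0.22, -0.42, 0.0, 0, 0, -3.6] ,
[0, 0.21, -0.42, 0.0, 0, 0, -3.6] ,
[0, 0.21, -0.42, 0.0, 0, 0, -3.6] ,
[0, 0.21, -0.42, 0.0, 0, 0, 
[... 1029 characters left out ...]
 0.0, 0, 0, -3.6] ,
[0, 0.11, -0.42, 0.0, 0, 0, -3.6] ,
[0, 0.11, -0.42, 0.0, 0, 0, -3.6] ,
[0, 0.1, -0.42, 0.0, 0, 0, -3.6] ,
[0, 0.1, -0.42, 0.0, 0, 0, -3.6] ,
[0, 0.1, -0.42, 0.0, 0, 0, -3.6] ,
[0, 0.09, -0.42, 0.0, 0, 0, -3.6] ,
[0, 0.09, -0.42, 0.0, 0, 0, -3.6] ,
[0, 0.09, -0.42, 0.0, 0, 0, -3.6] ,
[0, 0.08, -0.42, 0.0, 0, 0, -3.6] ,
[0, 0.08, -0.42, 0.0, 0, 0, -3.6] ,
[0, 0.08, -0.42, 0.0, 0, 0, -3.6] ,
[0, 0.07, -0.41, 0.0, 0, 0, -3.6] ,
[0, 0.07, -0.41, 0.0, 0, 0, -3.6] ,
[0, 0.07, -0.41, 0.0, 0, 0, -3.6] ,
[0, 0.06, -0.41, 0.0, 0, 0, -3.6] ,
[0, 0.06, -0.41, 0.0, 0, 0, -3.6] ,
[0, 0.06, -0.41, 0.0, 0, 0, -3.6] ,
[0, 0.05, -0.41, 0.0, 0, 0, -3.6] ,
[0, 0.05, -0.41, 0.0, 0, 0, -3.6] ,
```

Request:
{"op": "servo_tool", "data": {"rows": [[0,0.3,-0.4,0,0,0,-3.56],[0,0.3,-0.4,0,0,0,-3.56],[0,0.29,-0.4,0,0,0,-3.56],[0,0.29,-0.4,0,0,0,-3.56],[0,0.29,-0.4,0,0,0,-3.56],[0,0.29,-0.4,0,0,0,-3.56],[0,0.28,-0.41,0,0,0,-3.56],[0,0.28,-0.41,0,0,0,-3.56],[0,0.28,-0.41,0,0,0,-3.56],[0,0.27,-0.41,0,0,0,-3.56],[0,0.27,-0.41,0,0,0,-3.56],[0,0.27,-0.41,0,0,0,-3.56]]}}

```text
clock: 6.75
position: [431.1, -109.7, 134.2]
ee_rot: [-0.04, 0.999, 0.001, 0.001]
contact_force: [0.6, 4.7, 0.4]
gripper_width: -0.2
```

```bash
python3 plan.py
python3 - <<'E'
from plan import *
print(target(168,26))
print(handle(shot('top'),shot('side')))
E
```

```text
6.75 (array([ 431.10295786, -109.74472588,  134.20576989]), np.float64(-175.39837066611435)) [ 0.12  0.16 -0.53 -0.   -0.87 -1.61] [0.6 4.7 0.4]
(array([ 429.93712324, -110.09292407]), -175.86666666666667)
(array([1076.23894202,  711.79590212,  172.        ]), array([ 441.67175384, -123.20849766,  147.        ]), [((0.0, 0.0), 0.0, (0, 0, 0, 0)), ((243.641592920354, 223.34513274336283), 226.0, (236, 165, 47, 75))])
```

Request:
{"op": "servo_tool", "data": {"rows": [[0,0.26,-0.41,0,0,0,-3.56],[0,0.26,-0.41,0,0,0,-3.56],[0,0.26,-0.41,0,0,0,-3.56],[0,0.25,-0.41,0,0,0,-3.56],[0,0.25,-0.41,0,0,0,-3.56],[0,0.25,-0.41,0,0,0,-3.56],[0,0.24,-0.42,0,0,0,-3.56],[0,0.24,-0.42,0,0,0,-3.56],[0,0.24,-0.42,0,0,0,-3.56],[0,0.23,-0.42,0,0,0,-3.56],[0,0.23,-0.42,0,0,0,-3.56],[0,0.23,-0.42,0,0,0,-3.56]]}}

```text
clock: 8.05
position: [423.3, -166.0, 134.1]
ee_rot: [-0.401, 0.916, 0.0, -0.001]
contact_force: [-2.9, 2.7, 3.8]
gripper_width: 0.0
```

Request:
{"op": "servo_tool", "data": {"rows": [[0,0.23,-0.42,0,0,0,-3.56],[0,0.22,-0.42,0,0,0,-3.56],[0,0.22,-0.42,0,0,0,-3.56],[0,0.22,-0.42,0,0,0,-3.56],[0,0.21,-0.42,0,0,0,-3.56],[0,0.21,-0.42,0,0,0,-3.56],[0,0.21,-0.42,0,0,0,-3.56],[0,0.2,-0.42,0,0,0,-3.56],[0,0.2,-0.42,0,0,0,-3.56],[0,0.2,-0.42,0,0,0,-3.56],[0,0.19,-0.42,0,0,0,-3.56],[0,0.19,-0.42,0,0,0,-3.56]]}}

```text
clock: 9.25
position: [457.4, -208.0, 133.8]
ee_rot: [-0.707, 0.707, 0.002, -0.002]
contact_force: [-4.7, 1.5, 4.0]
gripper_width: 0.7
```

```bash
python3 plan.py
python3 - <<'E'
from plan import *
print(target(264,26))
b=shot('side')
cv2.imwrite('pics/s5.png',cv2.resize(b['image'][150:280,205:335],(560,560))[:,:,::-1])
for ph in range(240,281,10):
    q=A+60*np.array([np.cos(np.radians(ph)),np.sin(np.radians(ph))]);print(ph,((proj(b,[*q,147])-[205,150])*560/130).round())
E
```

```text
9.25 (array([ 457.38499614, -207.98514233,  133.78114095]), np.float64(-90.044983502111)) [-0.1   0.26 -0.4   0.   -0.92  0.1 ] [-4.7  1.5  4. ]
(array([ 458.2294186 , -207.92929823]), -90.53333333333333)
240 [274. 390.]
250 [296. 389.]
260 [317. 385.]
270 [336. 380.]
280 [353. 372.]
```

View pics/s5.png

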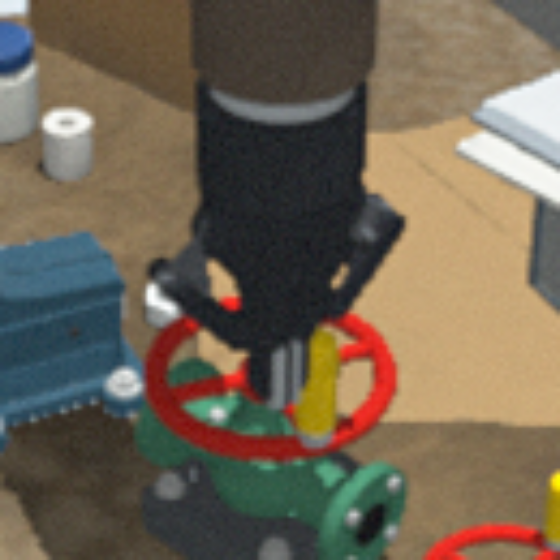

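Request:
{"op": "servo_tool", "data": {"rows": [[0,0.19,-0.42,0,0,0,-3.56],[0,0.18,-0.42,0,0,0,-3.56],[0,0.18,-0.42,0,0,0,-3.56],[0,0.18,-0.42,0,0,0,-3.56],[0,0.17,-0.42,0,0,0,-3.56],[0,0.17,-0.42,0,0,0,-3.56],[0,0.17,-0.42,0,0,0,-3.56],[0,0.16,-0.42,0,0,0,-3.56],[0,0.16,-0.42,0,0,0,-3.56],[0,0.16,-0.42,0,0,0,-3.56],[0,0.15,-0.42,0,0,0,-3.56],[0,0.15,-0.42,0,0,0,-3.56]]}}

```text
clock: 10.5
position: [510.9, -211.2, 133.8]
ee_rot: [0.916, -0.402, -0.001, 0.001]
contact_force: [-2.4, -3.5, 1.4]
gripper_width: -0.0
```

Request:
{"op": "servo_tool", "data": {"rows": [[0,0.15,-0.42,0,0,0,-3.56],[0,0.14,-0.42,0,0,0,-3.56],[0,0.14,-0.42,0,0,0,-3.56],[0,0.14,-0.42,0,0,0,-3.56],[0,0.13,-0.42,0,0,0,-3.56],[0,0.13,-0.42,0,0,0,-3.56],[0,0.13,-0.42,0,0,0,-3.56],[0,0.12,-0.42,0,0,0,-3.56],[0,0.12,-0.42,0,0,0,-3.56],[0,0.12,-0.42,0,0,0,-3.56],[0,0.12,-0.42,0,0,0,-3.56],[0,0.11,-0.42,0,0,0,-3.56]]}}

```text
clock: 11.7
position: [548.6, -175.1, 133.9]
ee_rot: [0.999, -0.041, 0.0, 0.001]
contact_force: [-0.1, -5.0, -0.9]
gripper_width: 0.4
```

Request:
{"op": "servo_tool", "data": {"rows": [[0,0.11,-0.42,0,0,0,-3.56],[0,0.11,-0.42,0,0,0,-3.56],[0,0.1,-0.42,0,0,0,-3.56],[0,0.1,-0.42,0,0,0,-3.56],[0,0.1,-0.42,0,0,0,-3.56],[0,0.09,-0.42,0,0,0,-3.56],[0,0.09,-0.42,0,0,0,-3.56],[0,0.09,-0.42,0,0,0,-3.56],[0,0.08,-0.42,0,0,0,-3.56],[0,0.08,-0.42,0,0,0,-3.56],[0,0.08,-0.42,0,0,0,-3.56],[0,0,0,0,0,0,0]]}}

```text
clock: 12.9
position: [548.9, -127.9, 133.9]
ee_rot: [0.955, 0.296, 0.001, 0.001]
contact_force: [2.9, -2.2, -1.3]
gripper_width: -0.3
```

```bash
python3 plan.py
python3 - <<'E'
from plan import *
print(target(404,26))
b=shot('side')
cv2.imwrite('pics/s6.png',cv2.resize(b['image'][150:280,205:335],(560,560))[:,:,::-1])
for ph in range(380,451,10):
    q=A+60*np.array([np.cos(np.radians(ph)),np.sin(np.radians(ph))]);print(ph,((proj(b,[*q,147])-[205,150])*560/130).round())
E
```

```text
12.9 (array([ 548.90666771, -127.85768161,  133.9160524 ]), np.float64(34.43322111839931)) [ 0.06  0.35 -0.26  0.   -0.96  2.11] [ 2.9 -2.2 -1.3]
(array([ 548.16594555, -128.39800459]), 33.9111111111111)
380 [349. 262.]
390 [332. 255.]
400 [314. 250.]
410 [295. 247.]
420 [276. 246.]
430 [256. 246.]
440 [237. 249.]
450 [219. 254.]
```

View pics/s6.png

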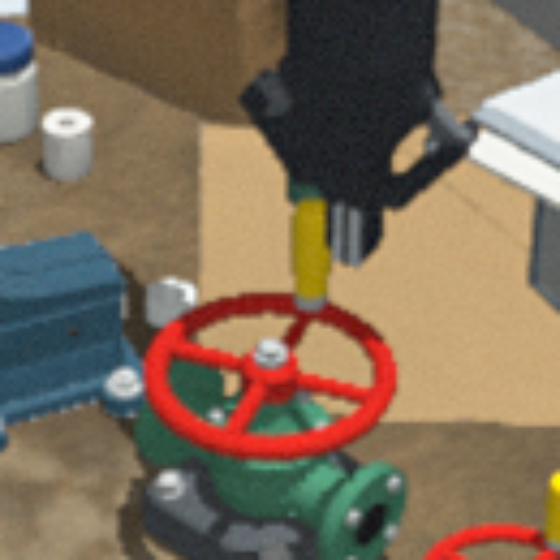

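Request:
{"op": "servo_tool", "data": {"rows": [[0,0.07,-0.41,0,0,0,-3.56],[0,0.07,-0.41,0,0,0,-3.56],[0,0.07,-0.41,0,0,0,-3.56],[0,0.06,-0.41,0,0,0,-3.56],[0,0.06,-0.41,0,0,0,-3.56],[0,0.06,-0.41,0,0,0,-3.56],[0,0.05,-0.41,0,0,0,-3.56],[0,0.05,-0.41,0,0,0,-3.56],[0,0.05,-0.41,0,0,0,-3.56],[0,0.02,-0.2,0,0,0,-1.78],[0,0,0,0,0,0,0]]}}

```text
clock: 14.05
position: [522.9, -98.6, 133.9]
ee_rot: [0.828, 0.561, 0.001, 0.0]
contact_force: [3.8, -0.4, -0.8]
gripper_width: 0.2
```

```bash
python3 plan.py
cat > cmp.py <<'E'
from plan import *
import pickle
b0=pickle.load(open('im0.pkl','rb'))[1]; b=shot('side')
def cen(d):
    h=cv2.cvtColor(d['image'],cv2.COLOR_RGB2HSV)
    m=cv2.inRange(h,(20,120,60),(34,255,255)); k=np.zeros_like(m); k[193:225,235:290]=m[193:225,235:290]
    M=cv2.moments(k,True); return M['m00'],M['m10']/M['m00'],M['m01']/M['m00'],cv2.boundingRect(k)
print('start',cen(b0),'now',cen(b))
f=lambda ph:proj(b,[*(A+60*np.array([np.cos(np.radians(ph)),np.sin(np.radians(ph))])),147])
print('px per 10deg',f(450)-f(440),'target',target(442,26))
E
python3 cmp.py
```

```text
14.05 (array([522.91861232, -98.56554921, 133.9406973 ]), np.float64(68.27211490731128)) [ 0.12  0.3  -0.34  0.   -0.93  2.64] [ 3.8 -0.4 -0.8]
start (210.0, 253.97142857142856, 207.39523809523808, (249, 196, 11, 24)) now (202.0, 259.15346534653463, 206.64851485148515, (255, 196, 10, 23))
px per 10deg [-4.20456277  1.08176946] target (array([522.90392504, -98.9544408 ]), 67.68888888888887)
```

Request:
{"op": "servo_tool", "data": {"rows": [[0,0.04,-0.41,0,0,0,-3.56],[0,0.04,-0.3,0,0,0,-2.67],[0,0.03,-0.3,0,0,0,-2.67],[0,0,-0.2,0,0,0,0],[0,0,0,0,0,0,0],[0,0,0,0,0,0,0]]}}

```text
clock: 14.7
position: [511.3, -94.0, 133.9]
ee_rot: [0.782, 0.624, 0.0, -0.0]
contact_force: [2.8, 0.7, -0.6]
gripper_width: -0.0
```

```bash
python3 plan.py; python3 cmp.py
```

```text
14.7 (array([511.26171149, -94.00036187, 133.85356373]), np.float64(77.18273539814022)) [ 0.13  0.28 -0.36 -0.   -0.92  2.79] [ 2.8  0.7 -0.6]
start (210.0, 253.97142857142856, 207.39523809523808, (249, 196, 11, 24)) now (207.0, 253.70531400966183, 207.7584541062802, (249, 197, 11, 23))
px per 10deg [-4.20456277  1.08176946] target (array([522.90392504, -98.9544408 ]), 67.68888888888887)
```

Handle is within about 1° of its start pixel. Back straight off along +y of the tool, then rise.

Request:
{"op": "servo_tool", "data": {"rows": [[0,0,0.3,0,0,0,0],[0,0,0.8,0,0,0,0],[0,0,1.5,0,0,0,0],[0,0,1.5,0,0,0,0],[0,0,0,-2.5,0,0,0],[0,0,0,-4,0,0,0],[0,0,0,-4,0,0,0],[0,0,0,0,0,0,0],[0,0,0,0,0,0,0],[0,0,0,0,0,0,0]]}}

```text
clock: 15.75
position: [550.2, -103.1, 237.3]
ee_rot: [0.781, 0.624, -0.001, -0.001]
contact_force: [0.6, -0.2, 0.2]
gripper_width: 0.2
```

```bash
python3 plan.py; python3 cmp.py
python3 - <<'E'
from h import *
import pickle
a0,b0=pickle.load(open('im0.pkl','rb'))
b=shot('side');a=shot('top')
cv2.imwrite('pics/fin.png',np.hstack([b0['image'][120:350,150:370],b['image'][120:350,150:370]])[:,:,::-1].repeat(1,0))
i=cv2.imread('pics/fin.png');cv2.imwrite('pics/fin2.png',cv2.resize(i,None,fx=1.8,fy=1.8))
E
```

```text
15.75 (array([ 550.1836954 , -103.11810184,  237.29923875]), np.float64(77.21940511556744)) [ 0.1   0.26 -0.12 -0.   -1.2   2.81] [ 0.6 -0.2  0.2]
start (210.0, 253.97142857142856, 207.39523809523808, (249, 196, 11, 24)) now (207.0, 253.54589371980677, 207.84057971014494, (249, 197, 10, 23))
px per 10deg [-4.20456277  1.08176946] target (array([522.90392504, -98.9544408 ]), 67.68888888888887)
```

View pics/fin2.png

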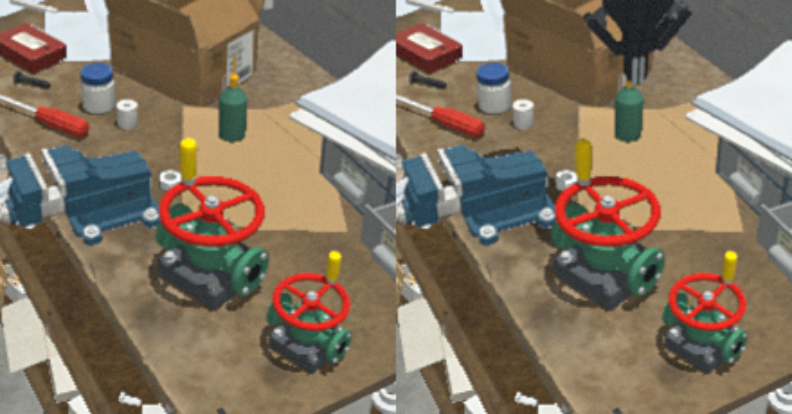

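Left is the start, right is now. The wheel and handle match: the handle is at crop (188,160) in both. The nut, roller, jar, bottle and screwdriver have not moved, and the gripper is clear.

```bash
python3 -c "
from bench import *
print(job_done())"
```

```text
the job is handed in; nothing more can be done
None
```

I opened the larger valve by one full anticlockwise turn and handed the job in at about 16 s. I pushed the yellow handle all the way round with the outside of the closed fingers. Then I backed off about 40 mm and rose about 100 mm clear. The hand-in returned no verdict.

**Last checks**
- **Handle position:** in the side camera it is within 0.6 pixels of its starting place, about 1–2 mm (roughly 1°), and it did not move noticeably after I let go.
- **Force:** every reading at the end of a push was about 7 N or less at the wrist, and about 0 N after backing off. Peaks between readings were not seen.
- **Loose things:** the start and end side pictures, compared by eye, show all five in their places. I did not measure them.

**What disagreed**
- **Fingertip height:** in the pictures the shut fingertips sit about 13 mm above the TCP, while the description puts them 11 mm ahead of it. I went by the pictures and lowered the tool about 20 mm before pushing.
- **Last stretch of the turn:** the first stop was about 12° short in the picture, so I pushed on by that much, guided by the image.

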